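Feel for the hidden catch of the paint chest

TASK

The paint chest's drawer is held by a catch hidden in a notch somewhere along the raised rail on the chest's near top edge. Put your shut fingertips lightly on one of the rail's steel end pieces, sweep them along the rail's top towards the middle until they find the notch, then press the catch inside it fully down so that the drawer comes ajar, and move clear. Do not press on the chest with great force, do not touch the drawer itself, and leave the jars, knife and other things where they are, nothing picked up.

Things in the scene. Friction and masses are not known exactly. Their poses are not given: they have to be found in the camera images.
- chest: Fixed wooden paint chest, 220 (x) by 360 (y) mm, flat lid at z=100 mm. Origin: centre of its underside; z up, y along its length to the robot's left, near face (with the drawer, facing the robot) at x=-110. A flat-topped rail, 24 mm wide, stands along the whole near top edge: x -110 to -86, y -180 to 180, top at z=130 (0.5 mm lower for y within 77 of the middle).
- rail_mid (a point): Middle of the rail's top, at (-98, 0, 130) mm of the chest. This is NOT the notch: one notch, 50 mm long, cut down into the rail and open to the near and far sides, has its centre anywhere within 50 mm either side of this point, newly drawn each time and not reported: feel (or look) for it. Tips up to 40 mm long along the rail, pointing down, fit in.
- end_left: Steel end piece of the rail on the chest's +y end (robot's left): 60 mm of rail, chest y from 120 to 180. Origin: centre of its underside, 30 mm below the rail's top; axes as the chest's.
- end_right: Steel end piece of the rail on the chest's -y end (robot's right): chest y from -180 to -120. Origin: centre of its underside, 30 mm below the rail's top.
- shoulder_left: Wooden part of the rail next to the left steel end, chest y from 77 to 120; never notched. Origin: centre of its underside, 30 mm below the rail's top.
- shoulder_right: Wooden part of the rail next to the right steel end, chest y from -120 to -77; never notched. Origin: centre of its underside, 30 mm below the rail's top.
- catch (a joint): Travel of the wooden catch that fills the notch's floor, same wood as the rail: straight down, in m. 0: up, its flat top 12 mm below the rail's top; 0.008: fully down, at a hard stop. It resists with about 3 to 5 N (a sharp first contact can read more) and stays where it is pushed (no spring).
- drawer: Shallow drawer in the chest's near face, front 300 wide, 55 high, from 20 to 75 mm above the table, with a small steel knob sticking out 24 mm from the chest's face. Linked to the catch: it comes out towards the robot by twice the catch's travel (16 mm in all). Origin: on the chest's near face at the lower edge of the front's middle.
- knife: Palette knife, wooden handle and steel blade, 200 mm long, 18 mm high, lying along the chest's lid. Bystander; origin near its middle, on its underside.
- jar: Closed paint jar, 48 mm across, 55 high, on the chest's lid. Bystander; origin: centre of underside.
- pigment: Small amber pigment jar, 40 mm across, 50 high, on the chest's lid. Bystander; origin: centre of underside.
- glue: White bottle with a red cap, 50 mm across, 150 high, on the table to the left of the chest. Bystander; origin: centre of underside.
- bowl: Green bowl, 140 mm across, 70 high, on the table to the right. Bystander; origin: centre of underside.
- can: Can, 66 mm across, 90 high, on the table in front of the right end of the chest. Bystander; origin: centre of underside.
- block: Cork block 50 by 80 by 30 mm on the table in front of the chest's left end. Bystander; origin: centre of underside.

How it is judged:
By the outcome, as a careful person would: the job done as asked, in the order asked, and still so for the second after the job is handed in, with the robot touching nothing.
It also fails if it takes over 67 s, if anything falls off the work surface, if the arm or the gripper's body presses on something with over 40 N, if the wrist force passes 120 N, or if a joint passes its speed limit or range.

ROBOT

A 7-joint arm with a two-finger parallel gripper is mounted at the origin on the work surface. World frame = base frame: x ahead of the robot, y to its left, z up, the work surface at z = 0. Lengths are in mm, angles in rad, forces in N, time in s.
With the tool pointing down it reaches from about 425 to 800 mm from the base axis. Payload 8.3 kg.
Tool frame: the origin (TCP) lies at the very end of the fingers, on their centre line; the grasp point (between the pads) lies grip_point_offset behind it (grip_point_offset is the distance from the TCP to the grasp point, in mm); z points along the fingers, y is the line along which they close (so a half turn about z gives the same grasp; the last joint's range is limited). The gripper opens to 85 mm and grips with 20 to 120 N. Pads are 22 mm wide; open, the fingers measure 114 mm over their backs; the gripper's body (76 mm by 85 mm) begins 54 mm behind the grasp point. The pads swing forward as they close: fully open they stand 13 mm farther back than shut.
Start: joints at [1.146, 0.383, 0.016, 1.37, -0.006, 1.388, -0.046], TCP at [221.261, -584.503, 192.879] pointing down, gripper open.
Joint ranges: [-2.95, 2.95], [-0.25, 2.06], [-1.52, 1.56], [0.18, 2.33], [-1.44, 4.58], [0.02, 2.06], [-3.01, 3.01]. Speed limits (rad/s): [2.39, 2.39, 3.01, 3.01, 3.14, 3.14, 3.14].

INTERFACE

Orientations are given as a unit quaternion [x, y, z, w].
In Python, from workcell import * gives the robot as it stands.
- The arm moves only by the shell command python3 -m creep 'ROWS' [FORCE]. ROWS is a JSON object of lists of equal length, an entry for each row: "fingers": the finger opening in m, from 0 to 0.0854; "xyz": the shift along the tool's x, y, z in m, a list of three; "twist": the turn about the tool's z in rad. A call has 1 to 10 rows; each row shifts and turns the commanded pose from where the row before left it, along the tool's axes as they then stand; what a row does not reach is not made up. A row lasts 1/8 s, in which the tool goes at most 62.5 mm and 10.7 degrees, less where a joint would pass 70% of its speed; a pose out of reach is approached as far as the arm can. A call with a gripper value outside its range is refused whole. The fingers move at their own pace and stop on an object; FORCE is the grip in N (left out, the last holds). Time passes only in rows, so rows that do not move let the fingers close. It gives the time, the measured TCP pose, the force, the opening and the grip force at its end, in the units of the state.
- get_obs(): the state, without advancing time (a new reading comes with each control period).
- snapshot(name): name is "scene" or "top" or "wrist"; returns a dict with "color" (420x560x3 uint8, blue, green, red), "vfov" (degrees; the focal length in pixels is half the picture's height over the tangent of half this angle, whatever the lens; pixels are square), "cx", "cy" (the principal point, pixels), "R" (3x3) and "t" (3): a world point X has camera coordinates R X + t. Camera axes: x right, y down, z forward; pixel columns grow to the right and rows downward; lengths in mm; the calibration is good to about 2 mm. A picture is of the moment at which its call begins. There is no depth.
- finish_job(): hands the job in; it is judged then, once.
The state is a dict: "time_s": time; "q": joint angles; "dq": joint speeds; "joint_efforts": joint torques, N m; "eef_pos": TCP position; "orientation": TCP orientation; "ft_force": force on the tool from outside, world axes, zero at the start; "torque": the same for the moment, N m; "gripper_width": opening from 0.0 (shut) to 1.0 (fully open); "grip_force": force on a finger pad.
Only numpy, scipy, OpenCV 4.12 (cv2) and the standard library are available. Lean on these libraries where they do the work, as an engineer would, in place of code of your own. Each camera call takes 0.05 s, during which the arm holds its last target. There are 200 camera calls.

## Working session

There is one attempt and no reset: what is moved stays moved. The work goes in short steps, Python scripts to look and compute and a shell command to move; the robot and the scene stay as the last step left them, time stands still between calls to the robot, and variables do not carry over. Pictures are saved under pics/ and viewed, at most 10 in all, crops included, and the job is handed in when it is done.

```bash
mkdir -p pics; ls; python3 - <<'E'
from workcell import *
import cv2,numpy as np
for n in("scene","top"):
    s=snapshot(n); cv2.imwrite(f"pics/{n}0.png",s["color"]); print(n,s["vfov"],s["cx"],s["cy"],np.round(s["R"],4).tolist(),np.round(s["t"],1).tolist())
o=get_obs();print(o)
E
```

```text
pics
scene 50.70510269471244 287.8222711063255 204.66129966966355 [[-0.5793, 0.815, -0.0126], [0.6543, 0.4557, -0.6036], [-0.4862, -0.3579, -0.7972]] [301.0, -275.4, 1394.4]
top 56.172379658951776 282.41773465830005 203.46805115677515 [[-0.0128, -0.9999, -0.0104], [-0.9855, 0.0144, -0.1689], [0.169, 0.0081, -0.9856]] [2.9, 563.9, 1215.4]
{'time_s': 0.1, 'q': array([ 1.14613329,  0.38415232,  0.01636786,  1.371026  , -0.00631412,
        1.38821151, -0.04652732]), 'dq': array([ 1.74900765e-03, -1.45923692e-03, -4.77956800e-05, -4.07634555e-03,
        1.92854926e-04, -2.32935741e-04,  1.83220899e-03]), 'joint_efforts': array([ 2.48713965e-03, -6.29135656e+01,  8.47119112e-01, -3.72761142e+01,
        1.68063934e-02,  1.03297344e-02, -1.25963624e-05]), 'eef_pos': array([ 221.06381974, -584.047595  ,  191.99040935]), 'orientation': array([ 9.83681490e-01,  1.79916540e-01, -1.61331102e-04, -8.59312717e-04]), 'ft_force': array([-0.06622756,  0.03181816,  0.3975792 ]), 'torque': array([-0.05587079, -0.00140987, -0.05862391]), 'grip_force': 0.0, 'gripper_width': 0.9960869276192938}
```

View pics/scene0.png

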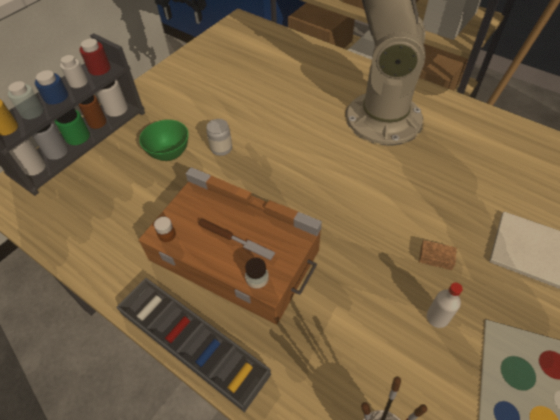

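View pics/top0.png

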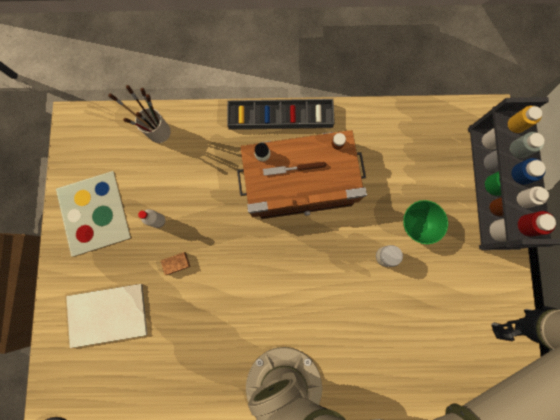

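Both views show the chest. In the top view the steel ends are near (258,207) and (356,193); in the scene view they are near (308,223) and (197,178), with a possible notch near (258,200). I'll enlarge the rail and measure the steel ends from both views.

```bash
python3 - <<'E'
import cv2,numpy as np
a=cv2.imread("pics/top0.png")[180:225,235:380]; b=cv2.imread("pics/scene0.png")[160:245,180:330]
A=cv2.resize(a,None,fx=5,fy=5,interpolation=2)[:, :725]; B=cv2.resize(b,None,fx=4.2,fy=4.2,interpolation=2)
c=np.zeros((A.shape[0]+B.shape[0],725,3),np.uint8); c[:A.shape[0],:A.shape[1]]=A; c[A.shape[0]:,:B.shape[1]]=B
cv2.imwrite("pics/crop1.png",c); print(c.shape)
E
```

```text
(582, 725, 3)
```

View pics/crop1.png

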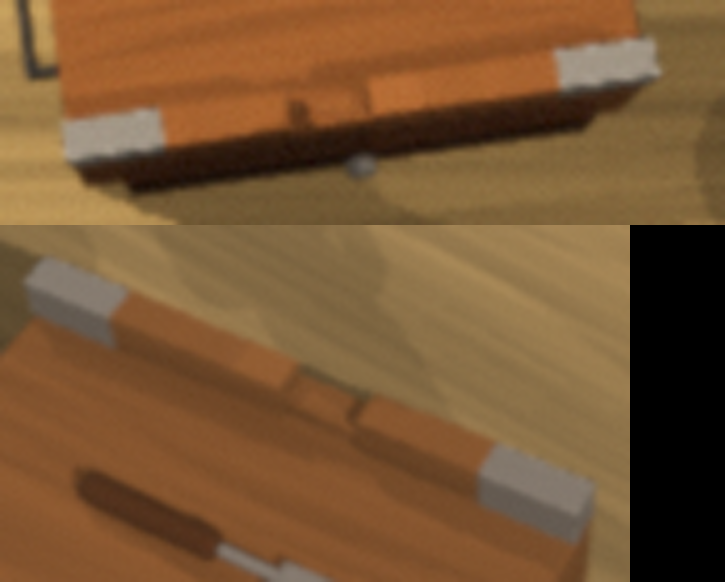

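The crop shows the notch, in the top view at about columns 290–368 of the crop and in the scene view at 290–360. Steel corners are readable in both, so I'll triangulate them and cast rays.

```bash
cat > h.py <<'E'
import numpy as np
def ray(s,uv):
    f=210/np.tan(np.radians(s["vfov"]/2)); R=np.array(s["R"]);t=np.array(s["t"])
    return -R.T@t, R.T@np.array([(uv[0]-s["cx"])/f,(uv[1]-s["cy"])/f,1])
def plane(s,uv,z):
    c,d=ray(s,uv); return c+d*(z-c[2])/d[2]
def tri(s1,a,s2,b):
    c1,d1=ray(s1,a);c2,d2=ray(s2,b)
    k=np.linalg.lstsq(np.c_[d1,-d2],c2-c1,rcond=None)[0]
    p,q=c1+k[0]*d1,c2+k[1]*d2
    return (p+q)/2,np.linalg.norm(p-q)
E
python3 - <<'E'
from workcell import *
from h import *
np.set_printoptions(precision=1,suppress=True)
T=snapshot("top");S=snapshot("scene")
tp=lambda p:(p[0]/5+235-.4,p[1]/5+180-.4)
sc=lambda p:(p[0]/4.2+180-.4,(p[1]-225)/4.2+160-.4)
P={"Lof":((65,122),(578,512)),"Lon":((70,158),(593,487)),"Lif":((160,110),(482,475)),"Lin":((165,148),(497,443)),
"Rof":((655,40),(28,283)),"Ron":((658,73),(45,258)),"Rif":((556,50),(115,320)),"Rin":((562,88),(128,293)),"notchR":((369,92),(295,378)),"notchL":((290,105),(360,408))}
for k,(a,b) in P.items():
    print(k,plane(T,tp(a),130)[:2],plane(S,sc(b),130)[:2],*tri(T,tp(a),S,sc(b)))
E
```

```text
Lof [549.8  99. ] [548.5 102.9] [548.9 100.8 129.1] 3.9899762511616435
Lon [527.9  96. ] [530.4 100.6] [527.9  97.7 124.9] 2.819831930026961
Lif [556.2  41.9] [557.9  47.4] [556.1  43.8 125.3] 3.8123180890890893
Lin [533.1  39.1] [535.7  41.9] [533.5  39.7 125.9] 1.0565562266705892
Rof [ 594.7 -256.7] [ 597.1 -249.3] [ 594.6 -256.2  123.7] 4.335705899146677
Ron [ 574.4 -257.5] [ 576.9 -254.6] [ 574.9 -258.   126.1] 0.8538510368403196
Rif [ 589.4 -196.9] [ 589.2 -188.4] [ 588.2 -194.8  125.5] 6.884243767283678
Rin [ 566.1 -199.6] [ 569.4 -195.9] [ 566.7 -200.   124.9] 1.0302007974727758
notchR [565.4 -83.7] [563.3 -76.8] [563.8 -81.  128.1] 6.910949625318525
notchL [558.1 -36.2] [559.3 -34. ] [558.2 -35.7 127.7] 1.1729197950624457
```

Rail ends are consistent: length 358 mm against 360 given, and height about 126 against 130. The rail's middle is near (562,-78) and its yaw is about 7.4°. The left steel centre is near (543,71), and the notch looks to be about 19 mm left of the middle. Next I'll shut the fingers, lift and align.

```bash
python3 -m creep '{"fingers":[0,0,0,0,0,0],"xyz":[[0,0,-0.015],[0,0,-0.015],[0,0,0],[0,0,0],[0,0,0],[0,0,0]],"twist":[0.116,0.116,0,0,0,0]}' 40
```

```text
time_s: 0.95
eef_pos: [221.1, -584.3, 222.3]
orientation: [0.998, 0.065, -0.0, -0.0]
ft_force: [0.0, 0.2, -0.3]
gripper_width: -0.0
grip_force: 0.0
```

```bash
python3 -m creep '{"fingers":[0,0,0,0,0,0,0,0,0,0],"xyz":[[0.029,-0.043,0],[0.029,-0.043,0],[0.029,-0.043,0],[0.029,-0.043,0],[0.029,-0.043,0],[0.029,-0.043,0],[0.029,-0.043,0],[0.029,-0.043,0],[0.029,-0.043,0],[0,0,0]],"twist":[0,0,0,0,0,0,0,0,0,0]}'
```

```text
time_s: 2.2
eef_pos: [431.6, -162.5, 223.1]
orientation: [0.998, 0.069, 0.0, -0.0]
ft_force: [-0.1, -0.5, 0.1]
gripper_width: 0.002
grip_force: 0.0
```

```bash
python3 -m creep '{"fingers":[0,0,0,0,0,0,0],"xyz":[[0.028,-0.043,0.005],[0.028,-0.043,0.005],[0.028,-0.043,0.005],[0.028,-0.043,0.005],[0.028,-0.045,0.005],[0,0,0],[0,0,0]],"twist":[0,0,0,0,0,0,0]}'; python3 - <<'E'
from workcell import *
import cv2,numpy as np
for n in("wrist","top","scene"):
    s=snapshot(n); cv2.imwrite(f"pics/{n}1.png",s["color"])
s=snapshot("wrist");np.savez("w1.npz",**{k:s[k] for k in("vfov","cx","cy","R","t")})
E
```

```text
time_s: 3.08
eef_pos: [540.6, 65.1, 197.5]
orientation: [0.998, 0.065, -0.0, 0.0]
ft_force: [0.8, 0.0, -1.3]
gripper_width: 0.006
grip_force: 0.0
```

View pics/wrist1.png

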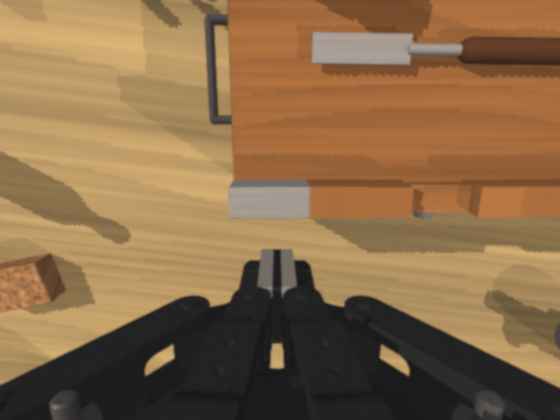

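The wrist view shows the left steel end at columns 230–309, rows 182–218, and the notch at columns 413–478. The rail runs along the tool's y axis.

```bash
python3 - <<'E'
from h import *
import cv2
s=dict(np.load("w1.npz"));np.set_printoptions(precision=1,suppress=True)
print("cam",-s["R"].T@s["t"])
g=cv2.imread("pics/wrist1.png").astype(int)
print("col270",[tuple(g[r,270]) for r in range(172,226,3)])
print("row200",[(c,tuple(g[200,c])) for c in list(range(224,236,2))+list(range(304,314,2))+list(range(408,420,2))+list(range(466,486,2))])
x=np.array([.9916,.129]);y=np.array([.129,-.9916]);tcp=np.array([540.6,65.1])
for n,p in dict(far=(270,183),near=(270,217),farR=(540,187),nearR=(540,216),outer=(230,200),inner=(309,200),nL=(413,200),nR=(476,200)).items():
    w=plane(s,p,130);print(n,w[:2],"tool dx,dy",(w[:2]-tcp)@x,(w[:2]-tcp)@y)
E
```

```text
cam [609.5  72.9 378.6]
col270 [(np.int64(56), np.int64(98), np.int64(152)), (np.int64(56), np.int64(99), np.int64(153)), (np.int64(63), np.int64(102), np.int64(152)), (np.int64(100), np.int64(107), np.int64(115)), (np.int64(102), np.int64(107), np.int64(114)), (np.int64(135), np.int64(142), np.int64(152)), (np.int64(149), np.int64(157), np.int64(168)), (np.int64(147), np.int64(155), np.int64(165)), (np.int64(145), np.int64(154), np.int64(164)), (np.int64(147), np.int64(155), np.int64(166)), (np.int64(146), np.int64(154), np.int64(165)), (np.int64(144), np.int64(153), np.int64(163)), (np.int64(146), np.int64(154), np.int64(164)), (np.int64(147), np.int64(155), np.int64(167)), (np.int64(145), np.int64(153), np.int64(163)), (np.int64(132), np.int64(146), np.int64(161)), (np.int64(98), np.int64(147), np.int64(179)), (np.int64(98), np.int64(147), np.int64(181))]
row200 [(224, (np.int64(111), np.int64(167), np.int64(203))), (226, (np.int64(110), np.int64(166), np.int64(203))), (228, (np.int64(118), np.int64(155), np.int64(183))), (230, (np.int64(146), np.int64(156), np.int64(168))), (232,
[... 1046 characters left out ...]
)), (480, (np.int64(60), np.int64(105), np.int64(162))), (482, (np.int64(65), np.int64(118), np.int64(183))), (484, (np.int64(67), np.int64(120), np.int64(186)))]
far [559.1  71.3] tool dx,dy 19.1005873550507 -3.728230743867745
near [533.4  68.1] tool dx,dy -6.715553833014647 -3.9434338883411426
farR [ 580.8 -124.3] tool dx,dy 15.467734755519679 193.049444960395
nearR [ 559.5 -131.5] tool dx,dy -6.627464672358382 197.42430911547345
outer [542.7  98.9] tool dx,dy 6.465849303363066 -33.27562223063967
inner [550.   41.2] tool dx,dy 6.267686896425853 24.874193373388596
nL [559.6 -34.7] tool dx,dy 6.00674365276876 101.44674684761345
nR [565.5 -80.8] tool dx,dy 5.848632882673911 147.84360015662784
```

Rail width comes out at 24 mm and the notch at 49 mm, so the measurements agree. Notch centre is at dy≈125 from here, rail centre at dx≈+5. Now I'll descend over the steel.

```bash
python3 -m creep '{"fingers":[0,0,0,0,0,0,0],"xyz":[[0.005,-0.004,0],[0,0,0.02],[0,0,0.02],[0,0,0.015],[0,0,0.005],[0,0,0],[0,0,0]],"twist":[0,0,0,0,0,0,0]}'
```

```text
time_s: 4.15
eef_pos: [545.7, 71.1, 138.7]
orientation: [0.998, 0.065, 0.001, -0.0]
ft_force: [0.6, -0.5, 0.5]
gripper_width: -0.003
grip_force: 0.0
```

```bash
python3 -m creep '{"fingers":[0,0,0,0],"xyz":[[0,0,0.002],[0,0,0.001],[0,0,0],[0,0,0]],"twist":[0,0,0,0]}'
```

```text
time_s: 4.65
eef_pos: [545.1, 71.0, 135.0]
orientation: [0.998, 0.065, 0.0, -0.0]
ft_force: [0.5, -1.1, 0.7]
gripper_width: -0.001
grip_force: 0.0
```

```bash
python3 -m creep '{"fingers":[0,0,0,0],"xyz":[[0,0,0.001],[0,0,0.001],[0,0,0.001],[0,0,0]],"twist":[0,0,0,0]}'
```

```text
time_s: 5.15
eef_pos: [545.0, 70.9, 131.8]
orientation: [0.998, 0.065, -0.0, -0.0]
ft_force: [-0.4, -0.6, 0.6]
gripper_width: -0.002
grip_force: 0.0
```

```bash
python3 -m creep '{"fingers":[0,0,0],"xyz":[[0,0,0.001],[0,0,0],[0,0,0]],"twist":[0,0,0]}'
```

```text
time_s: 5.52
eef_pos: [545.1, 71.0, 131.0]
orientation: [0.998, 0.065, 0.0, -0.0]
ft_force: [-0.3, 0.1, -0.2]
gripper_width: 0.004
grip_force: 0.0
```

```bash
python3 -m creep '{"fingers":[0,0],"xyz":[[0,0,0.001],[0,0,0]],"twist":[0,0]}'
```

```text
time_s: 5.78
eef_pos: [545.1, 71.0, 129.8]
orientation: [0.998, 0.065, -0.0, -0.0]
ft_force: [-0.4, -0.4, 0.1]
gripper_width: 0.001
grip_force: 0.0
```

```bash
python3 -m creep '{"fingers":[0,0],"xyz":[[0,0,0.0005],[0,0,0]],"twist":[0,0]}'
```

```text
time_s: 6.02
eef_pos: [545.1, 71.0, 129.4]
orientation: [0.998, 0.065, 0.0, -0.0]
ft_force: [-0.1, 0.4, -0.7]
gripper_width: -0.004
grip_force: 0.0
```

```bash
python3 -m creep '{"fingers":[0,0],"xyz":[[0,0,0.0005],[0,0,0]],"twist":[0,0]}'
```

```text
time_s: 6.28
eef_pos: [545.1, 70.9, 128.9]
orientation: [0.998, 0.065, -0.0, -0.0]
ft_force: [-0.3, 0.6, 0.4]
gripper_width: -0.001
grip_force: 0.0
```

```bash
python3 -m creep '{"fingers":[0,0],"xyz":[[0,0,0.0005],[0,0,0]],"twist":[0,0]}'
```

```text
time_s: 6.52
eef_pos: [545.1, 70.9, 128.4]
orientation: [0.998, 0.065, -0.0, -0.0]
ft_force: [0.6, -0.6, -0.4]
gripper_width: 0.001
grip_force: 0.0
```

```bash
python3 -m creep '{"fingers":[0,0],"xyz":[[0,0,0.0005],[0,0,0]],"twist":[0,0]}'
```

```text
time_s: 6.78
eef_pos: [545.1, 70.9, 127.9]
orientation: [0.998, 0.065, -0.0, -0.0]
ft_force: [0.1, -0.0, 0.3]
gripper_width: 0.002
grip_force: 0.0
```

```bash
python3 -m creep '{"fingers":[0,0],"xyz":[[0,0,0.0005],[0,0,0]],"twist":[0,0]}'
```

```text
time_s: 7.02
eef_pos: [545.1, 71.0, 127.4]
orientation: [0.998, 0.065, -0.0, -0.0]
ft_force: [0.1, 0.2, 0.1]
gripper_width: 0.001
grip_force: 0.0
```

```bash
python3 -m creep '{"fingers":[0,0],"xyz":[[0,0,0.0005],[0,0,0]],"twist":[0,0]}'
```

```text
time_s: 7.28
eef_pos: [545.1, 70.9, 126.9]
orientation: [0.998, 0.065, -0.0, -0.0]
ft_force: [-0.2, -0.4, -0.2]
gripper_width: 0.001
grip_force: 0.0
```

```bash
python3 -m creep '{"fingers":[0,0],"xyz":[[0,0,0.0005],[0,0,0]],"twist":[0,0]}'; python3 - <<'E'
from workcell import *
import cv2,numpy as np
a=snapshot("wrist")["color"][120:320,150:420];b=snapshot("scene")["color"][150:270,220:360]
A=cv2.resize(a,(540,400));B=cv2.resize(b,(467,400))
cv2.imwrite("pics/c2.png",cv2.resize(np.hstack([A,B]),None,fx=.79,fy=.79))
E
```

```text
time_s: 7.52
eef_pos: [545.1, 70.9, 126.4]
orientation: [0.998, 0.065, -0.0, -0.0]
ft_force: [-0.0, -0.5, -0.2]
gripper_width: -0.003
grip_force: 0.0
```

View pics/c2.png

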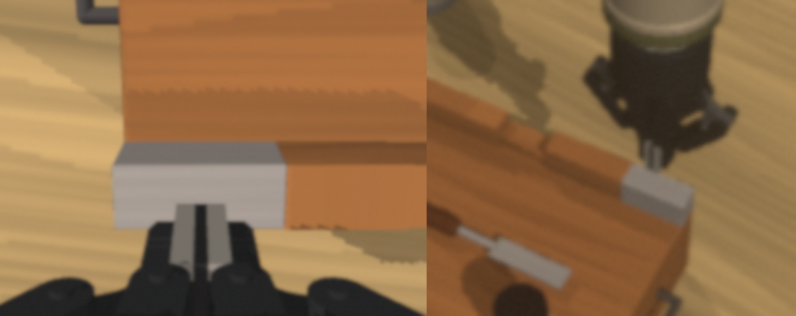

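The tips stand over the left steel end (crop centre about 203, rail rows 165–228), but they look close to the near edge and there is no contact yet. I'll check the projected TCP against what is seen.

```bash
python3 - <<'E'
from workcell import *
from h import *
import cv2
np.set_printoptions(precision=1,suppress=True)
o=get_obs();e=np.array(o["eef_pos"]);x=np.array([.9916,.129,0]);y=np.array([.129,-.9916,0])
def pr(s,X):
    f=210/np.tan(np.radians(s["vfov"]/2));c=s["R"]@X+s["t"];return np.array([s["cx"]+f*c[0]/c[2],s["cy"]+f*c[1]/c[2]])
print(e,o["ft_force"])
out=[]
for n,(r0,r1,c0,c1,k) in {"wrist":(170,270,200,340,2.8),"scene":(180,250,260,358,4)}.items():
    s=snapshot(n);im=s["color"][r0:r1,c0:c1]
    im=cv2.resize(im,None,fx=k,fy=k,interpolation=2)
    for dx in(-11,0,11):
        p=pr(s,e+dx*x);print(n,dx,p)
        q=((p-[c0,r0]+.5)*k-.5);cv2.drawMarker(im,tuple(int(v) for v in q),((0,255,255) if dx else (0,0,255)),0,8,1)
    out.append(cv2.resize(im,(392,280)))
cv2.imwrite("pics/c3.png",np.hstack(out))
E
```

```text
[545.1  71.  126.4] [-0.2  0.2  0.1]
wrist -11 [276.2 259.7]
wrist 0 [276.1 241.3]
wrist 11 [276.1 222.4]
scene -11 [308.3 217.6]
scene 0 [306.1 221.1]
scene 11 [304.  224.7]
```

View pics/c3.png

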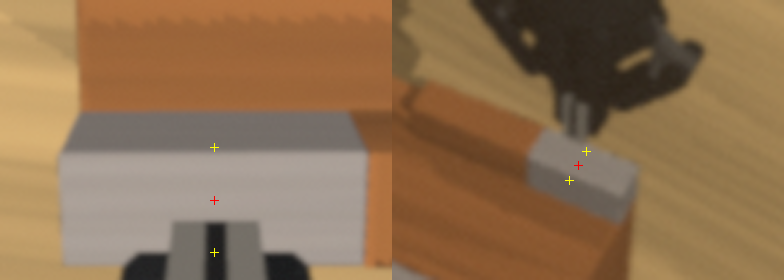

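The marked TCP is not where the fingertips appear: they sit higher in both views. I'll triangulate the real tip.

```bash
python3 - <<'E'
from workcell import *
from h import *
np.set_printoptions(precision=1,suppress=True)
W=snapshot("wrist");S=snapshot("scene");e=np.array(get_obs()["eef_pos"])
# far lower edge of the two tips: wrist left/right ; scene
wl=(168/2.8+200,221/2.8+170);wr=(265/2.8+200,221/2.8+170)
sl=((588-392)/4+260,138/4+180);sr=((566-392)/4+260,132/4+180)
for a,b in((wl,sl),(wr,sr)):print(tri(W,a,S,b),tri(W,a,S,b)[0]-e)
# steel corners here: near-left, far-left, near-right, far-right
for a,b in (((62,152),(0,0)),((366,152),(0,0)),((62,264),(0,0)),((366,264),(0,0))):
    print(plane(W,(a[0]/2.8+200,a[1]/2.8+170),130))
# scene: top of rail left-end far corner etc
print(tri(W,(62/2.8+200,264/2.8+170),S,((638-392)/4+260,165/4+180)), tri(W,(62/2.8+200,152/2.8+170),S,((622-392)/4+260,195/4+180)))
E
```

```text
(array([553.6,  80.5, 166.8]), np.float64(5.2468051335739245)) [ 8.5  9.6 40.3]
(array([553. ,  65.4, 160.2]), np.float64(5.601877232411431)) [ 7.9 -5.6 33.8]
[552.4 101.  130. ]
[559.9  43.5 130. ]
[529.3  99.  130. ]
[537.   39.6 130. ]
(array([526.7,  99.6, 126.7]), np.float64(1.7926598791693924)) (array([549.1, 102.5, 125.4]), np.float64(3.620495996707409))
```

The reported TCP is right in x and y, but the real tips are about 30 mm higher than reported. I'll trust contact and keep descending with care.

```bash
python3 -m creep '{"fingers":[0,0,0,0,0,0,0],"xyz":[[0,0,0.003],[0,0,0.003],[0,0,0.003],[0,0,0.003],[0,0,0.003],[0,0,0],[0,0,0]],"twist":[0,0,0,0,0,0,0]}'; python3 - <<'E'
from workcell import *
import cv2,numpy as np
out=[]
for n,(r0,r1,c0,c1) in {"wrist":(170,270,200,340),"scene":(180,250,260,358)}.items():
    out.append(cv2.resize(snapshot(n)["color"][r0:r1,c0:c1],(392,280),interpolation=2))
cv2.imwrite("pics/c4.png",np.hstack(out))
E
```

```text
time_s: 8.7
eef_pos: [545.2, 71.0, 111.5]
orientation: [0.998, 0.065, 0.0, -0.0]
ft_force: [0.8, 0.2, 0.2]
gripper_width: -0.001
grip_force: 0.0
```

View pics/c4.png

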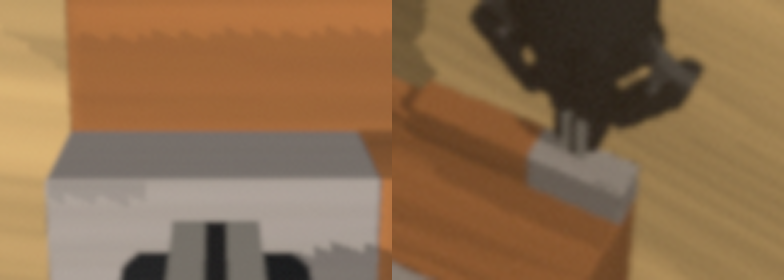

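The wrist crop shows the tips at row 222 with the far rail edge at 178. In the scene crop the tips end at (575,152) and the rail's far edge is near row 168, so roughly 10 mm remains.

```bash
python3 -m creep '{"fingers":[0,0,0,0,0],"xyz":[[0,0,0.001],[0,0,0.001],[0,0,0.001],[0,0,0.001],[0,0,0]],"twist":[0,0,0,0,0]}'
```

```text
time_s: 9.43
eef_pos: [545.1, 70.9, 107.3]
orientation: [0.998, 0.065, -0.0, -0.0]
ft_force: [-0.2, 0.1, 0.2]
gripper_width: -0.0
grip_force: 0.0
```

```bash
python3 -m creep '{"fingers":[0,0,0],"xyz":[[0,0,0.001],[0,0,0.001],[0,0,0]],"twist":[0,0,0]}'
```

```text
time_s: 9.8
eef_pos: [545.0, 70.9, 105.3]
orientation: [0.998, 0.065, -0.0, -0.0]
ft_force: [0.4, 0.4, -0.6]
gripper_width: 0.001
grip_force: 0.0
```

```bash
python3 -m creep '{"fingers":[0,0],"xyz":[[0,0,0.001],[0,0,0]],"twist":[0,0]}'
```

```text
time_s: 10.05
eef_pos: [545.1, 70.9, 104.3]
orientation: [0.998, 0.065, -0.0, -0.0]
ft_force: [-0.2, 0.4, -0.6]
gripper_width: 0.002
grip_force: 0.0
```

```bash
python3 -m creep '{"fingers":[0,0],"xyz":[[0,0,0.001],[0,0,0]],"twist":[0,0]}'
```

```text
time_s: 10.3
eef_pos: [545.1, 70.9, 103.4]
orientation: [0.998, 0.065, -0.0, -0.0]
ft_force: [0.9, 0.8, 0.5]
gripper_width: 0.002
grip_force: 0.0
```

```bash
python3 -m creep '{"fingers":[0,0],"xyz":[[0,0,0.0007],[0,0,0]],"twist":[0,0]}'
```

```text
time_s: 10.55
eef_pos: [545.1, 70.9, 102.7]
orientation: [0.998, 0.065, -0.0, -0.0]
ft_force: [0.7, -0.6, -0.0]
gripper_width: -0.001
grip_force: 0.0
```

```bash
python3 -m creep '{"fingers":[0,0],"xyz":[[0,0,0.0007],[0,0,0]],"twist":[0,0]}'
```

```text
time_s: 10.8
eef_pos: [545.1, 70.9, 102.0]
orientation: [0.998, 0.065, -0.0, -0.0]
ft_force: [0.5, 0.4, -0.1]
gripper_width: -0.001
grip_force: 0.0
```

```bash
python3 -m creep '{"fingers":[0,0],"xyz":[[0,0,0.0007],[0,0,0]],"twist":[0,0]}'
```

```text
time_s: 11.05
eef_pos: [545.1, 70.9, 101.3]
orientation: [0.998, 0.065, -0.0, -0.0]
ft_force: [0.6, 1.2, -0.6]
gripper_width: -0.005
grip_force: 0.0
```

```bash
python3 -m creep '{"fingers":[0,0],"xyz":[[0,0,0.0007],[0,0,0]],"twist":[0,0]}'
```

```text
time_s: 11.3
eef_pos: [545.1, 70.9, 100.6]
orientation: [0.998, 0.065, -0.0, -0.0]
ft_force: [0.1, 0.3, 0.4]
gripper_width: 0.003
grip_force: 0.0
```

```bash
python3 -m creep '{"fingers":[0,0],"xyz":[[0,0,0.0007],[0,0,0]],"twist":[0,0]}'
```

```text
time_s: 11.55
eef_pos: [545.1, 70.9, 99.9]
orientation: [0.998, 0.065, -0.0, -0.0]
ft_force: [0.0, 0.9, -0.6]
gripper_width: -0.001
grip_force: 0.0
```

```bash
python3 -m creep '{"fingers":[0,0],"xyz":[[0,0,0.0007],[0,0,0]],"twist":[0,0]}'
```

```text
time_s: 11.8
eef_pos: [545.1, 70.9, 99.2]
orientation: [0.998, 0.065, -0.0, -0.0]
ft_force: [-0.4, -0.9, -0.2]
gripper_width: 0.0
grip_force: 0.0
```

```bash
python3 -m creep '{"fingers":[0,0],"xyz":[[0,0,0.0007],[0,0,0]],"twist":[0,0]}'
```

```text
time_s: 12.05
eef_pos: [545.1, 70.9, 98.4]
orientation: [0.998, 0.065, -0.0, -0.0]
ft_force: [0.1, 0.1, 0.3]
gripper_width: 0.001
grip_force: 0.0
```

```bash
python3 -m creep '{"fingers":[0,0],"xyz":[[0,0,0.0007],[0,0,0]],"twist":[0,0]}'
```

```text
time_s: 12.3
eef_pos: [545.1, 71.0, 97.8]
orientation: [0.998, 0.065, -0.0, -0.0]
ft_force: [0.7, -0.5, -0.5]
gripper_width: 0.002
grip_force: 0.0
```

Descended to 97.8 with no contact, so I'll look once more and measure the gap.

```bash
python3 - <<'E'
from workcell import *
import cv2,numpy as np
out=[]
for n,(r0,r1,c0,c1) in {"wrist":(180,280,200,340),"scene":(180,250,260,358)}.items():
    out.append(cv2.resize(snapshot(n)["color"][r0:r1,c0:c1],(392,280),interpolation=2))
cv2.imwrite("pics/c5.png",np.hstack(out))
E
```

```text
(no output)
```

View pics/c5.png

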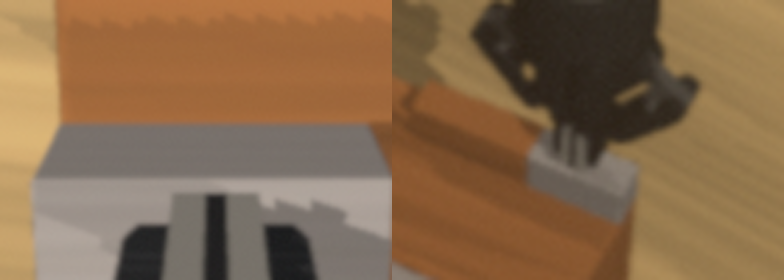

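Wrist crop: tip edge at row 194 against the rail's far edge at 178, a gap of about 2.7 mm that shrinks 0.4 mm per mm of descent. Contact should come within about 4 mm, with the tips centred on the rail.

```bash
python3 -m creep '{"fingers":[0,0],"xyz":[[0,0,0.0007],[0,0,0]],"twist":[0,0]}'
```

```text
time_s: 12.65
eef_pos: [545.1, 70.9, 97.1]
orientation: [0.998, 0.065, -0.0, -0.0]
ft_force: [-0.6, 0.2, 1.5]
gripper_width: 0.004
grip_force: 0.0
```

```bash
python3 -m creep '{"fingers":[0,0],"xyz":[[0,0,0.0007],[0,0,0]],"twist":[0,0]}'
```

```text
time_s: 12.9
eef_pos: [545.1, 70.9, 96.4]
orientation: [0.998, 0.065, -0.0, -0.0]
ft_force: [-0.3, -0.3, 0.2]
gripper_width: 0.002
grip_force: 0.0
```

```bash
python3 -m creep '{"fingers":[0,0],"xyz":[[0,0,0.0007],[0,0,0]],"twist":[0,0]}'
```

```text
time_s: 13.15
eef_pos: [545.1, 70.9, 95.7]
orientation: [0.998, 0.065, -0.0, -0.0]
ft_force: [0.4, -0.3, 0.1]
gripper_width: 0.003
grip_force: 0.0
```

```bash
python3 -m creep '{"fingers":[0,0],"xyz":[[0,0,0.0007],[0,0,0]],"twist":[0,0]}'
```

```text
time_s: 13.4
eef_pos: [545.1, 71.0, 95.0]
orientation: [0.998, 0.065, -0.0, -0.0]
ft_force: [0.8, 0.1, -0.1]
gripper_width: 0.002
grip_force: 0.0
```

```bash
python3 -m creep '{"fingers":[0,0],"xyz":[[0,0,0.0007],[0,0,0]],"twist":[0,0]}'
```

```text
time_s: 13.65
eef_pos: [545.1, 70.9, 94.3]
orientation: [0.998, 0.065, -0.0, -0.0]
ft_force: [-0.3, -0.5, -0.3]
gripper_width: -0.0
grip_force: 0.0
```

```bash
python3 -m creep '{"fingers":[0,0],"xyz":[[0,0,0.0007],[0,0,0]],"twist":[0,0]}'
```

```text
time_s: 13.9
eef_pos: [545.1, 71.0, 93.6]
orientation: [0.998, 0.065, -0.0, -0.0]
ft_force: [-0.3, 0.5, 0.0]
gripper_width: 0.002
grip_force: 0.0
```

```bash
python3 -m creep '{"fingers":[0,0],"xyz":[[0,0,0.0007],[0,0,0]],"twist":[0,0]}'
```

```text
time_s: 14.15
eef_pos: [545.1, 70.9, 92.9]
orientation: [0.998, 0.065, -0.0, -0.0]
ft_force: [-0.4, -0.4, 0.2]
gripper_width: -0.001
grip_force: 0.0
```

```bash
python3 -m creep '{"fingers":[0,0],"xyz":[[0,0,0.0007],[0,0,0]],"twist":[0,0]}'
```

```text
time_s: 14.4
eef_pos: [545.1, 70.9, 92.2]
orientation: [0.998, 0.065, -0.0, -0.0]
ft_force: [0.3, 0.1, 0.0]
gripper_width: 0.0
grip_force: 0.0
```

```bash
python3 - <<'E'
from workcell import *
import cv2
s=snapshot("wrist")["color"];g=cv2.cvtColor(s,6)
print("steel col 330",[int(v) for v in g[225:275,330]]);print("col 240",[int(v) for v in g[225:275,240]])
print("finger col 267",[int(v) for v in g[225:275,267]]);print("col 284",[int(v) for v in g[225:275,284]])
print("row 262",[int(v) for v in g[262,205:350]])
E
```

```text
steel col 330 [120, 119, 116, 115, 114, 114, 114, 115, 115, 113, 113, 114, 114, 115, 115, 114, 114, 114, 114, 114, 115, 118, 126, 143, 159, 165, 167, 167, 167, 167, 167, 166, 166, 164, 164, 163, 162, 162, 163, 164, 161, 152, 133, 122, 118, 118, 119, 118, 119, 117]
col 240 [121, 120, 119, 116, 115, 115, 114, 115, 114, 114, 114, 115, 114, 116, 114, 115, 115, 115, 115, 114, 115, 117, 124, 137, 149, 152, 151, 152, 153, 154, 154, 152, 152, 150, 148, 148, 148, 148, 147, 149, 149, 150, 150, 151, 151, 150, 149, 148, 144, 141]
finger col 267 [120, 119, 118, 116, 114, 114, 114, 114, 114, 114, 114, 113, 115, 115, 115, 114, 113, 115, 115, 115, 116, 116, 122, 124, 119, 115, 115, 115, 115, 115, 115, 115, 115, 115, 115, 114, 115, 115, 115, 115, 115, 116, 116, 116, 115, 115, 115, 115, 115, 115]
col 284 [120, 119, 117, 116, 115, 114, 114, 116, 115, 114, 113, 113, 114, 115, 115, 114, 114, 115, 115, 115, 114, 117, 120, 124, 119, 115, 115, 116, 115, 115, 115, 116, 115, 115, 116, 114, 115, 114, 116, 115, 116, 115, 116, 115, 115, 115, 115, 115, 115, 115]
row 262 [161, 160, 160, 160, 159, 161, 161, 160, 158, 155, 154, 152, 151, 149, 148, 148, 148, 147, 148, 148, 148, 148, 147, 147, 148, 148, 148, 148, 148, 148, 148, 147, 148, 147, 147, 148, 148, 148, 147, 142, 130, 110, 83, 59, 43, 38, 37, 38, 38, 38, 37, 37, 37, 43, 68, 96, 111, 115, 114, 116, 115, 116, 115, 115, 116, 115, 112, 100, 73, 44, 33, 32, 33, 32, 39, 66, 95, 111, 115, 114, 115, 115, 115, 115, 115, 115, 115, 114, 102, 73, 45, 30, 30, 30, 32, 30, 30, 30, 31, 32, 44, 64, 84, 102, 111, 117, 118, 118, 118, 118, 118, 118, 118, 119, 117, 118, 117, 118, 120, 131, 150, 160, 162, 163, 162, 162, 162, 162, 162, 162, 162, 162, 163, 162, 162, 159, 149, 138, 135, 134, 135, 133, 131, 129, 129]
```

```bash
python3 -m creep '{"fingers":[0,0],"xyz":[[0,0,0.0007],[0,0,0]],"twist":[0,0]}'
```

```text
time_s: 14.7
eef_pos: [545.2, 71.0, 91.8]
orientation: [0.998, 0.065, 0.0, -0.0]
ft_force: [-0.6, 0.4, 2.7]
gripper_width: 0.001
grip_force: 1.5
```

```bash
python3 -m creep '{"fingers":[0,0],"xyz":[[0,0,0.0007],[0,0,0]],"twist":[0,0]}'
```

```text
time_s: 14.95
eef_pos: [545.3, 71.0, 91.8]
orientation: [0.998, 0.065, 0.0, 0.0]
ft_force: [-4.3, -1.0, 9.4]
gripper_width: 0.001
grip_force: 4.5
```

Contact: 9 N at reported z 91.8. That puts the rail top at 130, since the tips are about 38 mm above the reported TCP. I'll sweep towards the middle, easing off slightly and shifting 1 mm nearer to centre the tips on the rail.

```bash
python3 -m creep '{"fingers":[0,0,0,0,0,0,0,0],"xyz":[[0,0.002,-0.0003],[-0.0005,0.005,0],[-0.0005,0.005,0],[0,0.005,0],[0,0.005,0],[0,0.005,0],[0,0.005,0],[0,0.003,0]],"twist":[0,0,0,0,0,0,0,0]}'
```

```text
time_s: 15.95
eef_pos: [549.3, 36.8, 91.8]
orientation: [0.998, 0.065, 0.001, -0.001]
ft_force: [-0.7, 3.9, 5.7]
gripper_width: -0.001
grip_force: 2.9
```

```bash
python3 -m creep '{"fingers":[0,0,0,0,0,0,0],"xyz":[[0,0.005,0],[0,0.005,0],[0,0.005,0],[0,0.005,0],[0,0.005,0],[0,0.005,0],[0,0.003,0]],"twist":[0,0,0,0,0,0,0]}'
```

```text
time_s: 16.82
eef_pos: [553.6, 4.1, 91.8]
orientation: [0.998, 0.065, 0.001, -0.001]
ft_force: [0.0, 4.8, 6.2]
gripper_width: 0.0
grip_force: 3.0
```

```bash
python3 -m creep '{"fingers":[0,0,0,0,0],"xyz":[[0,0.005,0],[0,0.005,0],[0,0.005,0],[0,0.003,0],[0,0.002,0]],"twist":[0,0,0,0,0]}'
```

```text
time_s: 17.45
eef_pos: [555.7, -16.3, 91.3]
orientation: [0.998, 0.065, 0.0, -0.0]
ft_force: [-1.3, 2.0, 5.7]
gripper_width: -0.002
grip_force: 2.5
```

```bash
python3 -m creep '{"fingers":[0,0,0,0,0],"xyz":[[0,0.005,0],[0,0.005,0],[0,0.005,0],[0,0.003,0],[0,0.002,0]],"twist":[0,0,0,0,0]}'
```

```text
time_s: 18.08
eef_pos: [558.2, -36.4, 91.3]
orientation: [0.998, 0.065, 0.0, -0.0]
ft_force: [0.3, 3.7, 4.6]
gripper_width: -0.002
grip_force: 2.5
```

```bash
python3 -m creep '{"fingers":[0,0,0],"xyz":[[0,0.004,0],[0,0.004,0],[0,0.002,0]],"twist":[0,0,0]}'
```

```text
time_s: 18.45
eef_pos: [558.9, -47.6, 90.5]
orientation: [0.998, 0.064, -0.001, 0.0]
ft_force: [0.9, -0.3, 0.0]
gripper_width: 0.002
grip_force: 0.0
```

Contact was lost (0 N, and z dropped past rail level), so the notch is found where expected. I'll move 11 mm on to its centre, then press.

```bash
python3 -m creep '{"fingers":[0,0,0,0],"xyz":[[0,0.005,0],[0,0.005,0],[0,0.001,0],[0,0,0]],"twist":[0,0,0,0]}'
```

```text
time_s: 18.95
eef_pos: [560.8, -57.1, 91.1]
orientation: [0.998, 0.065, 0.0, -0.0]
ft_force: [0.7, -0.1, 1.0]
gripper_width: 0.001
grip_force: 0.0
```

```bash
python3 -m creep '{"fingers":[0,0,0,0,0,0,0],"xyz":[[0,0,0.002],[0,0,0.002],[0,0,0.002],[0,0,0.002],[0,0,0.001],[0,0,0],[0,0,0]],"twist":[0,0,0,0,0,0,0]}'
```

```text
time_s: 19.82
eef_pos: [560.9, -57.1, 82.2]
orientation: [0.998, 0.065, 0.0, -0.0]
ft_force: [0.0, 1.1, 0.6]
gripper_width: -0.0
grip_force: 0.0
```

```bash
python3 -m creep '{"fingers":[0,0,0,0,0,0,0],"xyz":[[0,0,0.001],[0,0,0.001],[0,0,0.001],[0,0,0.001],[0,0,0.001],[0,0,0],[0,0,0]],"twist":[0,0,0,0,0,0,0]}'
```

```text
time_s: 20.7
eef_pos: [560.8, -57.1, 77.1]
orientation: [0.998, 0.065, -0.0, -0.0]
ft_force: [0.1, -0.3, 2.7]
gripper_width: -0.001
grip_force: 1.0
```

```bash
python3 -m creep '{"fingers":[0,0,0,0,0,0],"xyz":[[0,0,0.001],[0,0,0.001],[0,0,0.001],[0,0,0.001],[0,0,0],[0,0,0]],"twist":[0,0,0,0,0,0]}'
```

```text
time_s: 21.45
eef_pos: [560.8, -57.1, 73.0]
orientation: [0.998, 0.065, -0.0, -0.0]
ft_force: [-0.2, -0.5, -0.2]
gripper_width: -0.001
grip_force: 0.2
```

```bash
python3 -m creep '{"fingers":[0,0,0,0],"xyz":[[0,0,0.001],[0,0,0.0008],[0,0,0],[0,0,0]],"twist":[0,0,0,0]}'
```

```text
time_s: 21.95
eef_pos: [560.8, -57.1, 71.3]
orientation: [0.998, 0.065, 0.0, -0.0]
ft_force: [-1.0, 0.0, 1.5]
gripper_width: 0.003
grip_force: 0.9
```

```bash
python3 -m creep '{"fingers":[0,0,0],"xyz":[[0,0,0.0007],[0,0,0],[0,0,0]],"twist":[0,0,0]}'
```

```text
time_s: 22.32
eef_pos: [560.9, -57.1, 71.2]
orientation: [0.998, 0.065, 0.0, 0.0]
ft_force: [-3.1, 0.7, 6.4]
gripper_width: 0.002
grip_force: 3.6
```

```bash
python3 -m creep '{"fingers":[0,0,0],"xyz":[[0,0,0.0006],[0,0,0],[0,0,0]],"twist":[0,0,0]}'
```

```text
time_s: 22.7
eef_pos: [560.9, -57.1, 71.2]
orientation: [0.998, 0.065, 0.0, 0.0]
ft_force: [-4.7, -0.4, 11.8]
gripper_width: -0.001
grip_force: 5.9
```

```bash
python3 -m creep '{"fingers":[0,0,0,0,0,0,0,0,0,0],"xyz":[[0,0,-0.003],[0,0,-0.01],[0,0,-0.015],[0,0,-0.02],[0,0,-0.02],[0,0,-0.02],[-0.03,0,-0.02],[-0.03,0,0],[0,0,0],[0,0,0]],"twist":[0,0,0,0,0,0,0,0,0,0]}'; python3 - <<'E'
from workcell import *
import cv2
cv2.imwrite("pics/w6.png",snapshot("wrist")["color"])
E
```

```text
time_s: 23.95
eef_pos: [501.9, -64.9, 178.8]
orientation: [0.998, 0.065, 0.001, 0.0]
ft_force: [-0.6, 0.2, -0.2]
gripper_width: 0.003
grip_force: 0.0
```

View pics/w6.png

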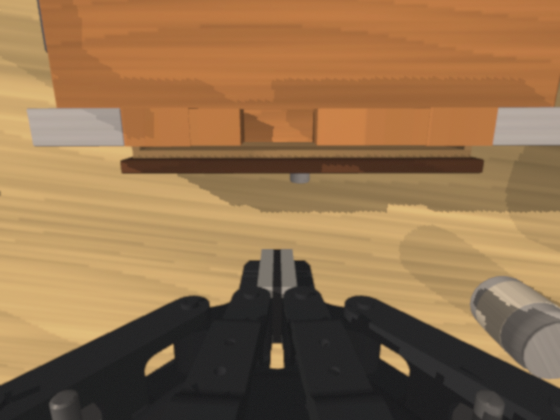

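The view shows the drawer ajar, its front at rows 158–172 ahead of the rail's near edge at 147. The notch floor is down at columns 242–315, the tool is clear of everything, and nothing in view has been displaced. The arm held the hard stop at 12 N.

```bash
python3 -c "
from workcell import *
print(finish_job())"
```

```text
the job is handed in; nothing more can be done
None
```

The fingertips swept from the left steel end to the notch, pressed the catch to its hard stop, opened the drawer ajar and moved clear; the job is handed in, with about 12 N the highest force read on the chest.

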